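# Push a length of timber round the bench post into its rack bay

### The job

Put the long timber away in the empty bay of the low stock rack: it lies across the bench with a steel post in the way, so slide it along the bench by pushing it with the fingertips (first one end, then the other, is the easy way to angle it past the post), and push it lengthwise into the bay until its end rests against the bay's end wall. Do not pick the timber up or tip it, and leave the post, the rack and all the other things on the bench where they are. When it is home, move clear of it.

Things in the scene. Friction and masses are not known exactly. Their poses are not given: they have to be found in the camera images.
- timber: loose straight length of mid-brown wood, 200 x 32 x 26 mm (length, width, height), about 0.13 kg, lying flat on the bench. Origin: centre of its underside; x axis along its length, ends at x = +-100 mm, z up. Either end may go in first. It starts roughly crosswise to the bay, farther from the rack than the post, its +x end towards the rack's -y side.
- rack: low plywood rack fixed to the bench: two bays side by side, walls 8 mm thick, 36 mm high, no floor or roof. Origin: on the bench, mid-mouth of the EMPTY bay; x points into it, y to the other bay (holding two short woods, y 33 to 83 mm). Empty bay: 50 mm wide (y -25 to 25 mm), mouth at x = 0, end wall at x = 130 mm. Timber home: its origin at x = 30 mm, 70 mm of it sticking out.
- post: the round steel post fixed to the bench in front of the rack, to the +y side of the empty bay's line: 22 mm in diameter, 50 mm tall. Origin: on its axis, at the bench.
- short_a: a short length of wood, 110 x 18 x 18 mm, lying in the rack's other bay. Leave it alone. Origin: centre of its underside.
- short_b: a short length of wood, 90 x 18 x 18 mm, lying in the rack's other bay. Leave it alone. Origin: centre of its underside.
- glue: a small glue bottle, 34 mm in diameter, 85 mm tall, standing beside the empty bay. Leave it alone. Origin: on its axis, at its foot.
- tin: a small paint tin, 38 mm in diameter, 42 mm tall. Leave it alone. Origin: on its axis, at its foot.
- sander: a cork sanding block, 70 x 42 x 22 mm. Leave it alone. Origin: centre of its underside.
- driver: a screwdriver about 160 mm long, lying down. Leave it alone. Origin: within it, at the height of its underside.
- tape: a tape measure, 55 x 55 x 30 mm. Leave it alone. Origin: centre of its underside.
Not all that is in view belongs to the job. What is meant by the rack is not red, and is the smaller of those in its own colour.

How it is judged:
By the outcome, as a careful person would: the job done as asked, in the order asked, and still so for the second after the job is handed in, with the robot touching nothing.
It also fails if it takes over 67 s, if anything falls off the work surface, if the arm or the gripper's body presses on something with over 40 N, if the wrist force passes 120 N, or if a joint passes its speed limit or range.

### The arm

A 7-joint arm with a two-finger parallel gripper is mounted at the origin on the work surface. World frame = base frame: x ahead of the robot, y to its left, z up, the work surface at z = 0. Lengths are in m, angles in rad, forces in N, time in s.
With the tool pointing down it reaches from about 0.4 to 0.85 m from the base axis. Payload 10.4 kg.
Tool frame: the origin (TCP) lies midway between the tips of the shut fingers; the grasp point (between the pads) lies 19 mm behind it; z points along the fingers, y is the direction in which the jaws open and shut (so a half turn about z gives the same grasp; the last joint's range is limited). The gripper opens to 85 mm and grips with 20 to 120 N. Pads are 22 mm wide; open, the fingers measure 114 mm over their backs; the gripper's body (76 mm by 85 mm) begins 54 mm behind the grasp point. The pads swing forward as they close: fully open they stand 13 mm farther back than shut.
Start: joints at [-0.023, 0.332, -0.065, 1.46, 0.022, 1.35, -0.088], TCP at [0.625, 0, 0.231] pointing down, gripper open.
Joint ranges: [-2.6, 2.6], [-0.5, 2.12], [-1.47, 1.34], [0.16, 2.42], [-1.27, 4.41], [0.06, 2.06], [-2.6, 2.6]. Speed limits (rad/s): [2.22, 2.22, 2.79, 2.79, 3.14, 3.14, 3.14].

### API

Orientations are given as a unit quaternion [x, y, z, w].
In Python, from workcell import manip, camera, camera_info, workorder, nets gives the robot as it stands.
- The arm moves only by the tool apply_moves, never from a script. Its argument "commands" is a list of rows, each a list of 5 numbers: the shift along the tool's x, y, z in m, then the turn about the tool's z in degrees, then the gripper command: -1 is fully open, 1 is shut, values between are in proportion. A call has 1 to 5 rows; each row shifts and turns the pose as measured when the row begins, along the tool's axes as they then stand; what a row does not reach is not made up. A row lasts 1/12 s, in which the tool goes at most 41.7 mm and 7.16 degrees, less where a joint would pass 70% of its speed; a pose out of reach is approached as far as the arm can. A call is refused whole if a number of a shift passes 0.0417 or a number of a turn 7.16, either way. A call with a gripper value outside its range is refused whole. The fingers move at their own pace and stop on an object; "squeeze" is the grip in N (left out, the last holds). Time passes only in rows, so rows that do not move let the fingers close. It gives the time, the measured TCP pose, the force and the opening at its end, in the units of the state.
- manip.get_obs(): the state, without advancing time (a new reading comes with each control period).
- camera(name): name is "scene" or "side" or "wrist"; returns (picture, depth): 420x560x3 uint8, red, green, blue; 420x560 float32, m along the optical axis (not along the pixel's ray), 0 where there is no reading.
- camera_info(name): a dict with "camera_matrix" (3x3 intrinsics, pixels), "k1" (the pictures are not rectified: a ray, as slopes to the right and down, at radius r is drawn at 1 + k1 r^2 times it, then the intrinsics apply), "xyz" and "rotation" of the camera in the world; the wrist camera has in their place "T_tool_cam" (4x4, takes a point from camera to tool coordinates, whose origin is the TCP and whose axes are the flange's). Camera axes: x right, y down, z forward; pixel columns grow to the right and rows downward; lengths in m; the calibration is good to about 2 mm. A picture is of the moment at which its call begins: read the wrist's pose just before it. camera_info takes no time and is no camera call.
- workorder.hand_in(): hands the job in, once; it reports no verdict.
Trained networks look in the newest picture that a camera, given by its name, has taken for a name from the list of things; names that differ only in an ending like _2 or _b are one class to them, and where a whole thing is asked for, a point or a joint stands for the part that bears it (a point fixed in the world has none). Each returns a list of dicts, best first, with "conf" (0 to 1); they miss things now and then, are a little off and sometimes report something else, mostly with a low value. They report only what shows in the picture. A call takes as long as a camera call. They do not tell look-alikes from the thing itself.
- nets.look_for(camera, thing): "rect" ([left, top, width, height] in pixels, round what is visible of it).
- nets.place_of(camera, thing): "xy" ([column, row] in pixels: a listed point, or the origin of a listed thing).
The state is a dict: "clock": time; "joint_pos": joint angles; "joint_velocities": joint speeds; "tau": joint torques, N m; "position": TCP position; "ee_rot": TCP orientation; "ft_force": force on the tool from outside, world axes, zero at the start; "torque": the same for the moment, N m; "grip_width": opening from 0.0 (shut) to 1.0 (fully open).
Only numpy, scipy, OpenCV 4.12 (cv2) and the standard library are available. Lean on these libraries where they do the work, as an engineer would, in place of code of your own. Each camera call takes 0.05 s, during which the arm holds its last target. There are 200 camera calls.

## Working session

There is one attempt and no reset: what is moved stays moved. The work goes in short steps, Python scripts to look and compute and a tool call to move; the robot and the scene stay as the last step left them, time stands still between calls to the robot, and variables do not carry over. Pictures are saved under pics/ and viewed, about 8 in all and at most 12, crops included, and the job is handed in when it is done.

Besides the shell and the picture viewer there is one more tool, called in YAML: its name, and indented under it one key for each argument. apply_moves: Moves the arm, as the interface text tells. Its arguments: {"type":"object","properties":{"commands":{"type":"array","items":{"type":"array","items":{"type":"number"}}},"squeeze":{"type":"number"}},"required":["commands"]}

```bash
mkdir -p pics
cat > h.py <<'E'
import numpy as np, cv2
from workcell import manip, camera, camera_info, workorder, nets
from scipy.spatial.transform import Rotation as R
def pose(name):
    ci=camera_info(name)
    if 'xyz' in ci:
        rot=np.array(ci['rotation'])
        if rot.shape!=(3,3): rot=R.from_quat(rot.ravel()).as_matrix()
        return ci,rot,np.array(ci['xyz'])
    o=manip.get_obs(); T=np.array(ci['T_tool_cam']); Rt=R.from_quat(o['ee_rot']).as_matrix()
    return ci,Rt@T[:3,:3],Rt@T[:3,3]+np.array(o['position'])
def rays(ci,uv):
    K=np.array(ci['camera_matrix'],float); k=ci['k1']
    d=(np.asarray(uv,float).reshape(-1,2)-K[:2,2])/[K[0,0],K[1,1]]
    s=d.copy()
    for _ in range(20): s=d/(1+k*(s**2).sum(1,keepdims=True))
    return np.c_[s,np.ones(len(s))]
def onplane(P,uv,z):
    ci,Rw,t=P; d=rays(ci,uv)@Rw.T
    return t+d*((z-t[2])/d[:,2])[:,None]
def cloud(P,depth):
    ci,Rw,t=P; v,u=np.mgrid[0:420,0:560]
    r=rays(ci,np.c_[u.ravel(),v.ravel()])
    return ((r*depth.reshape(-1,1))@Rw.T+t).reshape(420,560,3)
def proj(P,X):
    ci,Rw,t=P; K=np.array(ci['camera_matrix'],float)
    c=(np.asarray(X,float).reshape(-1,3)-t)@Rw; s=c[:,:2]/c[:,2:]; s=s*(1+ci['k1']*(s**2).sum(1,keepdims=True))
    return s*[K[0,0],K[1,1]]+K[:2,2]
E
python3 - <<'E'
from h import *
P=pose('scene'); a,d=camera('scene'); cv2.imwrite('pics/s1.png',a[:,:,::-1]); np.save('d1.npy',d)
print(P[2],P[0]['camera_matrix'],P[0]['k1'])
C=cloud(P,d)
for n in 'timber rack post glue tin sander driver tape short_a'.split():
    for r in nets.place_of('scene',n)[:3]:
        print(n,round(r['conf'],2),np.round(r['xy']),onplane(P,r['xy'],0)[0].round(3),C[int(r['xy'][1])][int(r['xy'][0])].round(3))
P=pose('side'); a,d=camera('side'); cv2.imwrite('pics/s2.png',a[:,:,::-1]); print(P[2],manip.get_obs())
E
```

```text
[ 1.18214903 -0.07316588  0.55748288] [[385.11909235   0.         279.6283997 ]
 [  0.         385.11909235 209.90779301]
 [  0.           0.           1.        ]] 0.016060075453579938
timber 0.8 [259. 226.] [ 0.562 -0.039  0.   ] [ 0.589 -0.041  0.026]
rack 0.79 [344. 231.] [0.596 0.141 0.   ] [ 0.596  0.14  -0.   ]
rack 0.77 [183. 168.] [ 0.312 -0.22   0.   ] [ 0.358 -0.213  0.031]
rack 0.75 [370. 154.] [0.295 0.29  0.   ] [ 0.287  0.292 -0.002]
post 0.55 [298. 215.] [0.535 0.051 0.   ] [0.534 0.05  0.   ]
glue 0.66 [396. 281.] [0.742 0.202 0.   ] [0.756 0.191 0.02 ]
tin 0.7 [318. 297.] [0.761 0.051 0.   ] [0.777 0.046 0.023]
sander 0.8 [170. 206.] [ 0.47  -0.237  0.   ] [ 0.494 -0.233  0.021]
driver 0.83 [140. 262.] [ 0.639 -0.277  0.   ] [ 0.636 -0.278 -0.002]
tape 0.91 [365. 190.] [0.458 0.227 0.   ] [0.483 0.214 0.02 ]
short_a 0.8 [376. 217.] [0.558 0.223 0.   ] [0.586 0.209 0.028]
[ 0.06824985 -0.45586957  0.58684773] {'clock': 0.55, 'joint_pos': array([-0.02257074,  0.33218376, -0.06469844,  1.46013264,  0.02157692,
        1.34987773, -0.08849832]), 'joint_velocities': array([ 0.00078757,  0.00063723,  0.00059183, -0.00134636,  0.0007315 ,
       -0.00011683,  0.00092995]), 'tau': array([-9.42959523e-04, -6.24853134e+01,  4.82892303e-02, -3.91628981e+01,
        1.61899917e-02,  2.18960173e-03,  2.90524520e-05]), 'position': array([6.25013629e-01, 6.45221881e-06, 2.31332060e-01]), 'ee_rot': array([7.07117450e-01, 7.07096111e-01, 4.63546247e-05, 1.75114772e-05]), 'ft_force': array([-0.03330013, -0.50774744,  0.11047761]), 'torque': array([0.05421439, 0.01373718, 0.01133837]), 'grip_width': 1.0047588524267361}
```

View pics/s1.png

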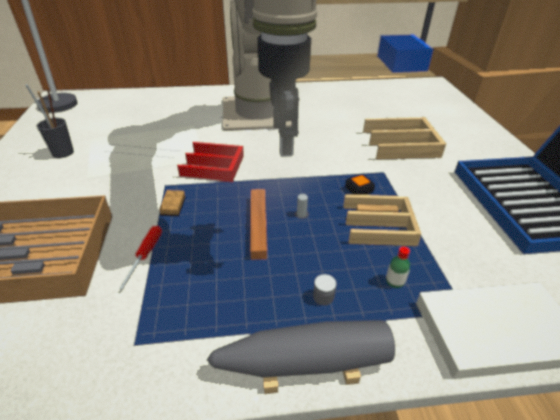

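```bash
cat > m.py <<'E'
from h import *
def topo(P,a,z,x0,x1,y0,y1,s=1000):
    # orthophoto on plane z : rows = x (down), cols = y (right)
    xs=np.arange(x0,x1,1/s); ys=np.arange(y0,y1,1/s)
    X,Y=np.meshgrid(xs,ys,indexing='ij')
    uv=proj(P,np.c_[X.ravel(),Y.ravel(),np.full(X.size,z)]).reshape(*X.shape,2).astype(np.float32)
    return cv2.remap(a,uv[...,0],uv[...,1],cv2.INTER_LINEAR)
E
python3 - <<'E'
from m import *
P=pose('scene'); a=cv2.imread('pics/s1.png'); d=np.load('d1.npy'); C=cloud(P,d)
o=topo(P,a,0.026,.2,.8,-.25,.45)
for i in range(0,600,100):cv2.putText(o,f'{.2+i/1000:.1f}',(0,i+5),0,.4,(255,255,255),1);cv2.line(o,(25,i),(35,i),(255,255,255),1)
for i in range(50,700,100):cv2.putText(o,f'{-.25+i/1000:.1f}',(i,10),0,.4,(0,0,0),1);cv2.line(o,(i,12),(i,20),(0,0,0),1)
cv2.imwrite('pics/o1.png',o)
hsv=cv2.cvtColor(a,cv2.COLOR_BGR2HSV); z=C[...,2]
m=(d>0)&(abs(z-.026)<.008)&(C[...,0]>.4)&(C[...,0]<.75)&(C[...,1]>-.12)&(C[...,1]<.03)
p=C[m][:,:2].astype(np.float32); print('timber',len(p),cv2.minAreaRect(p),p.min(0),p.max(0))
m=(d>0)&(z>.035)&(C[...,0]>.45)&(C[...,0]<.62)&(C[...,1]>.0)&(C[...,1]<.09); p=C[m]; print('post',len(p),p.mean(0),p.min(0),p.max(0))
for nm,b in dict(near=(.48,.7,.1,.32),far=(.15,.45,.18,.5)).items():
    m=(d>0)&(z>.028)&(z<.05)&(C[...,0]>b[0])&(C[...,0]<b[1])&(C[...,1]>b[2])&(C[...,1]<b[3]); p=C[m][:,:2].astype(np.float32); print(nm,len(p),cv2.minAreaRect(p),p.min(0),p.max(0))
E
```

```text
timber 962 ((0.5582413673400879, -0.04062436521053314), (0.03192615881562233, 0.2015809565782547), 85.8311996459961) [ 0.45688942 -0.06331729] [ 0.65916044 -0.01933881]
post 117 [0.54715546 0.04910018 0.10031231] [0.51957455 0.00399037 0.03529087] [0.61998078 0.06889279 0.40240761]
near 1084 ((0.566468358039856, 0.22120100259780884), (0.1409972608089447, 0.16137726604938507), 80.6934585571289) [0.48183212 0.13952483] [0.65543634 0.29565907]
far 1618 ((0.30764704942703247, 0.3405882716178894), (0.28452935814857483, 0.3158801794052124), 0.005894925910979509) [0.16538613 0.18266207] [0.44992718 0.49853846]
```

View pics/o1.png

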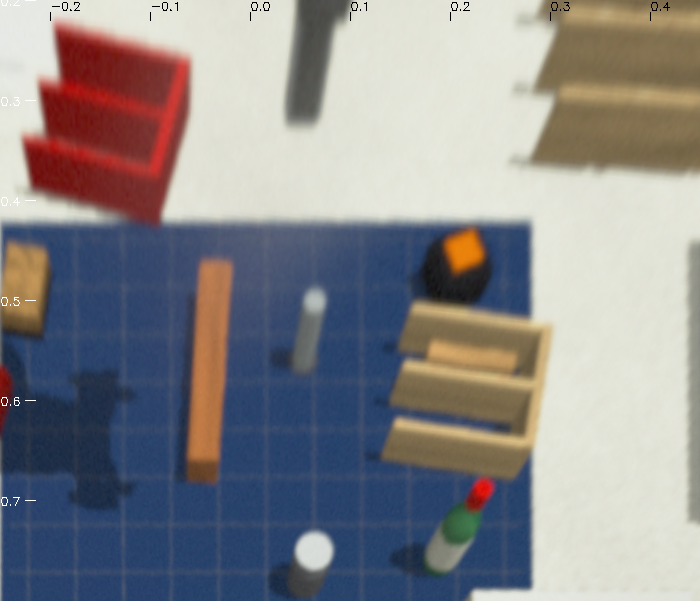

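Run:
```python
from m import *
P=pose('wrist'); a,d=camera('wrist'); a=a[:,:,::-1].copy(); cv2.imwrite('pics/w1.png',a); np.save('dw1.npy',d)
print(P[2],P[1].round(2).tolist(), onplane(P,[[0,0],[559,0],[0,419],[559,419]],0).round(3).tolist())
```

```text
[0.62579112 0.08453634 0.37348164] [[1.0, -0.0, 0.0], [-0.0, -0.95, -0.33], [0.0, 0.33, -0.95]] [[0.354, 0.173, 0.0], [0.902, 0.173, 0.0], [0.202, -0.382, 0.0], [1.055, -0.384, 0.0]]
```

apply_moves:
  commands:
    - [0.04, 0, -0.04, 0, 1]
    - [0.04, 0, -0.04, 0, 1]
    - [0.0, 0, -0.03, 0, 1]

```text
clock: 0.85
position: [0.6224, 0.0642, 0.3209]
ee_rot: [0.709, 0.705, -0.006, -0.004]
ft_force: [1.0, 0.4, 0.8]
grip_width: 0.602
```

Run:
```python
from m import *
P=pose('wrist'); a,d=camera('wrist'); a=a[:,:,::-1].copy(); cv2.imwrite('pics/w2.png',a); np.save('dw2.npy',d)
print(P[2], onplane(P,[[0,0],[559,0],[0,419],[559,419]],0).round(3).tolist(),manip.get_obs()['grip_width'])
```

```text
[0.62557627 0.1490631  0.46280925] [[0.279, 0.26, 0.0], [0.958, 0.254, -0.0], [0.08, -0.438, 0.0], [1.142, -0.428, -0.0]] 0.5145024726092309
```

View pics/w2.png

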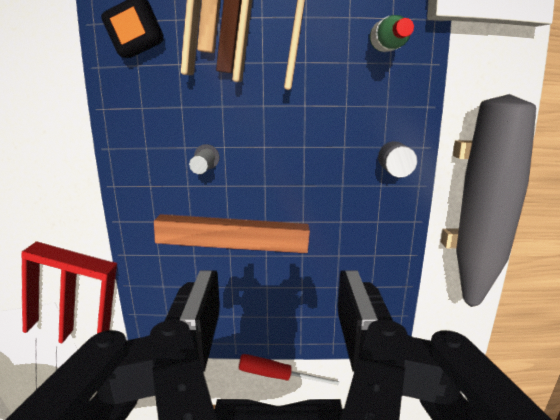

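apply_moves:
  commands:
    - [0.04, 0, 0, 0, 1]
    - [0.04, 0, 0, 0, 1]
    - [0.03, 0, 0, 0, 1]
    - [0, 0, 0, 0, 1]

```text
clock: 1.23
position: [0.6273, 0.169, 0.3317]
ee_rot: [0.712, 0.702, 0.0, 0.002]
ft_force: [-0.9, 0.7, -0.6]
grip_width: -0.0
```

Run:
```python
from m import *
P=pose('wrist'); a,d=camera('wrist'); a=a[:,:,::-1].copy(); cv2.imwrite('pics/w3.png',a); np.save('dw3.npy',d); np.savez('P3.npz',R=P[1],t=P[2])
C=cloud(P,d); z=C[...,2]
print(P[2],[ (n,[(round(r['conf'],2),onplane(P,r['xy'],0)[0].round(3).tolist()) for r in nets.place_of('wrist',n)[:2]]) for n in ['timber','rack','post','glue','tin','tape','sander']])
m=(d>0)&(abs(z-.026)<.006)&(C[...,0]>.4)&(C[...,0]<.75)&(C[...,1]>-.12)&(C[...,1]<.02)
p=C[m][:,:2].astype(np.float32); print('timber',len(p),cv2.minAreaRect(p))
o=topo(P,a,.036,.45,.8,-.1,.34,1800)
for i in range(0,350,50):cv2.putText(o,f'{.45+i/1000:.2f}',(0,int(i*1.8)+5),0,.4,(255,255,255),1)
for i in range(0,440,50):cv2.putText(o,f'{-.1+i/1000:.2f}',(int(i*1.8),10),0,.4,(255,255,255),1)
cv2.imwrite('pics/o3.png',o[:600])
m=(d>0)&(z>.03)&(z<.042)&(C[...,0]>.45)&(C[...,0]<.68)&(C[...,1]>.11)&(C[...,1]<.32); p=C[m][:,:2].astype(np.float32); print(len(p),cv2.minAreaRect(p))
m=(d>0)&(z>.042)&(z<.056)&(C[...,0]>.45)&(C[...,0]<.62)&(C[...,1]>.0)&(C[...,1]<.09); p=C[m]; print('post',len(p),p.mean(0),p.min(0),p.max(0))
```

```text
[0.62877402 0.253955   0.47361695] [('timber', [(0.87, [0.555, -0.036, 0.0])]), ('rack', [(0.84, [0.284, 0.301, 0.0])]), ('post', [(0.85, [0.524, 0.057, -0.0])]), ('glue', [(0.88, [0.74, 0.197, 0.0])]), ('tin', [(0.86, [0.761, 0.065, 0.0])]), ('tape', [(0.6, [0.454, 0.216, 0.0])]), ('sander', [(0.62, [0.464, -0.225, 0.0])])]
timber 1688 ((0.5165739059448242, -0.03693963959813118), (0.03393269330263138, 0.11752834916114807), 86.42900848388672)
3947 ((0.5490365028381348, 0.22532802820205688), (0.14216093719005585, 0.19418108463287354), 81.13217163085938)
post 230 [0.52861049 0.06104659 0.04841308] [0.51775479 0.05056222 0.04223057] [0.53902079 0.07014195 0.05108565]
```

View pics/o3.png

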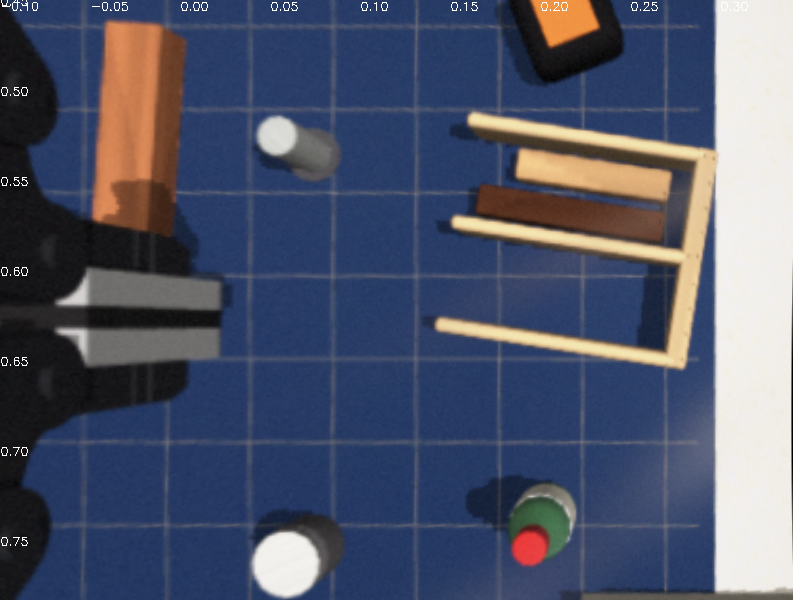

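apply_moves:
  commands:
    - [-0.0417, 0, 0.02, 0, 1]
    - [-0.0417, 0, 0.02, 0, 1]
    - [-0.0417, 0, 0.02, 0, 1]
    - [-0.0417, 0, 0.02, 0, 1]
    - [-0.0417, 0.01, 0.02, 0, 1]

```text
clock: 2.05
position: [0.6338, -0.0257, 0.244]
ee_rot: [0.711, 0.703, 0.004, 0.004]
ft_force: [0.8, -0.3, 0.7]
grip_width: -0.006
```

apply_moves:
  commands:
    - [-0.0417, 0.005, 0.02, 0, 1]
    - [-0.03, 0, 0.03, 0, 1]
    - [0, 0, 0.03, 0, 1]
    - [0, 0, 0, 0, 1]

```text
clock: 2.38
position: [0.6354, -0.1075, 0.1638]
ee_rot: [0.717, 0.697, 0.002, 0.006]
ft_force: [-1.0, 0.5, -1.3]
grip_width: 0.002
```

```bash
cat > t.py <<'E'
from m import *
O=np.array([.602,.147]); ux=np.array([.158,.987]); ux/=np.hypot(*ux); uy=np.array([-ux[1],ux[0]])
def timber(cam='scene',save=None,box=(.35,.85,-.3,.3)):
    P=pose(cam); a,d=camera(cam); a=a[:,:,::-1].copy()
    if save: cv2.imwrite(save,a)
    C=cloud(P,d); hsv=cv2.cvtColor(a,cv2.COLOR_BGR2HSV)
    m=(d>0)&(abs(C[...,2]-.026)<.007)&(C[...,0]>box[0])&(C[...,0]<box[1])&(C[...,1]>box[2])&(C[...,1]<box[3])
    m&=(hsv[...,0]<16)&(hsv[...,1]>110)&(hsv[...,2]>90)
    n,l,s,_=cv2.connectedComponentsWithStats(m.astype(np.uint8)); 
    p=C[m&(l==1+s[1:,4].argmax())][:,:2].astype(np.float32)
    c,wh,an=cv2.minAreaRect(p); c=np.array(c)
    if wh[1]>wh[0]: an+=90
    an=(an+10)%180-10
    ax=np.array([np.cos(np.radians(an)),np.sin(np.radians(an))]); r=c-O
    print(cam,'timber n',len(p),'c',c.round(4),'LxW',np.round(sorted(wh),3),'yaw',round(an,1),'ends +',(c+.1*ax).round(3),'-',(c-.1*ax).round(3),'| rack frame c',(r@ux).round(4),(r@uy).round(4),'dyaw',round(an-np.degrees(np.arctan2(ux[1],ux[0])),1))
def tool():
    o=manip.get_obs(); q=np.array(o['ee_rot']); M=R.from_quat(q).as_matrix(); r=np.array(o['position'])[:2]-O
    print('t',round(o['clock'],2),'tcp',np.round(o['position'],4),'x',M[:,0].round(3),'rackframe',(r@ux).round(4),(r@uy).round(4),'F',np.round(o['ft_force'],1))
E
python3 - <<'E'
from t import *
tool(); timber('scene'); timber('wrist')
E
```

```text
t 2.38 tcp [ 0.6354 -0.1075  0.1638] x [ 0.029  1.    -0.005] rackframe -0.246 -0.0732 F [-1.   0.5 -1.3]
scene timber n 901 c [ 0.5609 -0.0409] LxW [0.031 0.197] yaw -4.1 ends + [ 0.661 -0.048] - [ 0.461 -0.034] | rack frame c -0.1921 0.0109 dyaw -85.0
wrist timber n 11165 c [ 0.5574 -0.0403] LxW [0.032 0.2  ] yaw -3.9 ends + [ 0.657 -0.047] - [ 0.458 -0.033] | rack frame c -0.192 0.0144 dyaw -84.8
```

apply_moves:
  commands:
    - [0, 0.004, 0.04, -2, 1]
    - [0, 0.003, 0.04, 0, 1]
    - [0, 0, 0.035, 0, 1]
    - [0, 0, 0.02, 0, 1]
    - [0, 0, 0.005, 0, 1]

```text
clock: 2.9
position: [0.6601, -0.1014, 0.0432]
ee_rot: [0.701, 0.713, 0.013, 0.017]
ft_force: [-0.0, 0.3, -0.2]
grip_width: -0.002
```

```bash
python3 -c "
from t import *
tool()"
```

```text
t 2.9 tcp [ 0.6601 -0.1014  0.0432] x [-0.016  1.    -0.006] rackframe -0.2361 -0.0966 F [-0.   0.3 -0.2]
```

apply_moves:
  commands:
    - [0, -0.01, 0.01, 0, 1]
    - [0, -0.005, 0.01, 0, 1]
    - [0, 0, 0.008, 0, 1]
    - [0, 0, 0.0, 0, 1]

```text
clock: 3.23
position: [0.6516, -0.0971, 0.021]
ee_rot: [0.699, 0.714, 0.017, 0.02]
ft_force: [-0.2, -0.5, -0.4]
grip_width: -0.003
```

```bash
python3 -c "
from t import *
tool()"
```

```text
t 3.23 tcp [ 0.6516 -0.0971  0.021 ] x [-0.022  1.    -0.005] rackframe -0.2332 -0.0876 F [-0.2 -0.5 -0.4]
```

apply_moves:
  commands:
    - [0.005, -0.003, 0.007, 0, 1]
    - [0.018, 0, 0.001, 0, 1]
    - [0.018, 0, 0, 0, 1]
    - [0.018, 0, 0, 0, 1]
    - [0.018, 0, 0, 0, 1]

```text
clock: 3.65
position: [0.6515, -0.0223, 0.017]
ee_rot: [0.702, 0.712, 0.019, 0.024]
ft_force: [0.7, -0.4, -0.9]
grip_width: -0.002
```

```bash
python3 -c "
from t import *
tool();timber();timber('wrist')"
```

```text
t 3.65 tcp [ 0.6515 -0.0223  0.017 ] x [-0.014  1.    -0.008] rackframe -0.1594 -0.0757 F [ 0.7 -0.4 -0.9]
scene timber n 255 c [ 0.6013 -0.2638] LxW [0.019 0.076] yaw 163.6 ends + [ 0.505 -0.236] - [ 0.697 -0.292] | rack frame c -0.4058 -0.0642 dyaw 82.7
wrist timber n 18286 c [ 0.5852 -0.009 ] LxW [0.033 0.139] yaw 19.3 ends + [0.68  0.024] - [ 0.491 -0.042] | rack frame c -0.1567 -0.008 dyaw -61.6
```

apply_moves:
  commands:
    - [-0.012, -0.004, 0.003, 0, 1]
    - [0, -0.014, 0.002, 0, 1]
    - [0.014, -0.008, 0, 0, 1]
    - [0.018, -0.008, 0, 0, 1]
    - [0.018, -0.01, 0, 0, 1]

```text
clock: 4.17
position: [0.6088, 0.0108, 0.0106]
ee_rot: [0.703, 0.71, 0.021, 0.027]
ft_force: [0.4, -0.6, 1.3]
grip_width: -0.002
```

```bash
sed -i 's/^    n,l,s,_/    m\&=~((C[...,1]<-.19))\n    n,l,s,_/; s/^    c,wh,an=/    global PT; PT=p\n    c,wh,an=/' t.py
sed -i "s/^    ax=np/    L=max(wh)\/2\n    ax=np/; s/'| rack frame/'visible ends',(c+L*ax).round(3),(c-L*ax).round(3),'| rack frame/" t.py
python3 -c "
from t import *
tool();timber();timber('wrist');timber('side')"
```

```text
t 4.17 tcp [0.6088 0.0108 0.0106] x [-0.01  1.   -0.01] rackframe -0.1334 -0.0282 F [ 0.4 -0.6  1.3]
scene timber n 448 c [ 0.5127 -0.0227] LxW [0.032 0.122] yaw 36.5 ends + [0.593 0.037] - [ 0.432 -0.082] visible ends [0.562 0.014] [ 0.464 -0.059] | rack frame c -0.1817 0.0614 dyaw -44.4
wrist timber n 27357 c [0.5443 0.0062] LxW [0.035 0.185] yaw 37.2 ends + [0.624 0.067] - [ 0.465 -0.054] visible ends [0.618 0.062] [ 0.471 -0.05 ] | rack frame c -0.1482 0.0347 dyaw -43.7
side timber n 834 c [ 0.5316 -0.0023] LxW [0.031 0.192] yaw 37.2 ends + [0.611 0.058] - [ 0.452 -0.063] visible ends [0.608 0.056] [ 0.455 -0.06 ] | rack frame c -0.1585 0.0459 dyaw -43.7
```

apply_moves:
  commands:
    - [-0.015, 0.005, 0, 0, 1]
    - [-0.005, 0, -0.03, 0, 1]
    - [0, 0, -0.03, 0, 1]
    - [0, -0.03, -0.01, 0, 1]
    - [0, -0.035, 0, 0, 1]

```text
clock: 4.73
position: [0.548, -0.0125, 0.0793]
ee_rot: [0.703, 0.71, 0.021, 0.028]
ft_force: [-0.5, 0.6, -0.1]
grip_width: -0.0
```

apply_moves:
  commands:
    - [0, -0.035, 0, 0, 1]
    - [0, -0.035, 0, 0, 1]
    - [0, -0.02, 0, 0, 1]
    - [0, -0.01, 0, 0, 1]
    - [0, 0, 0, 0, 1]

```text
clock: 5.15
position: [0.4413, -0.0196, 0.0736]
ee_rot: [0.706, 0.707, 0.022, 0.03]
ft_force: [0.5, -0.4, 0.5]
grip_width: -0.002
```

```bash
python3 -c "
from t import *
tool();timber();timber('side')"
```

```text
t 5.15 tcp [ 0.4413 -0.0196  0.0736] x [-0.001  1.    -0.012] rackframe -0.1899 0.1323 F [ 0.5 -0.4  0.5]
scene timber n 925 c [0.5406 0.0023] LxW [0.033 0.197] yaw 37.5 ends + [0.62  0.063] - [ 0.461 -0.059] visible ends [0.619 0.062] [ 0.463 -0.058] | rack frame c -0.1526 0.0378 dyaw -43.4
side timber n 890 c [5.347e-01 3.000e-04] LxW [0.032 0.201] yaw 37.4 ends + [0.614 0.061] - [ 0.455 -0.06 ] visible ends [0.614 0.061] [ 0.455 -0.061] | rack frame c -0.1555 0.0433 dyaw -43.5
```

apply_moves:
  commands:
    - [0.008, -0.005, 0.015, 0, 1]
    - [0.004, -0.004, 0.02, 0, 1]
    - [0, -0.002, 0.02, 0, 1]
    - [0, 0, 0.006, 0, 1]
    - [0, 0, 0, 0, 1]

```text
clock: 5.67
position: [0.446, -0.0086, 0.0132]
ee_rot: [0.707, 0.706, 0.026, 0.034]
ft_force: [-0.5, 0.1, 0.7]
grip_width: 0.006
```

```bash
python3 -c "
from t import *
tool()"
```

```text
t 5.67 tcp [ 0.446  -0.0086  0.0132] x [ 0.002  1.    -0.011] rackframe -0.1783 0.1295 F [-0.5  0.1  0.7]
```

apply_moves:
  commands:
    - [-0.014, -0.005, 0, 0, 1]
    - [-0.014, 0.008, 0, 0, 1]
    - [-0.014, 0.01, 0, 0, 1]
    - [-0.013, 0.011, 0, 0, 1]
    - [-0.012, 0.012, 0, 0, 1]

```text
clock: 6.08
position: [0.486, -0.0764, 0.02]
ee_rot: [0.705, 0.707, 0.027, 0.034]
ft_force: [-0.5, 0.6, -0.3]
grip_width: -0.0
```

```bash
python3 -c "
from t import *
tool();timber();timber('side')"
```

```text
t 6.08 tcp [ 0.486  -0.0764  0.02  ] x [-0.002  1.    -0.01 ] rackframe -0.2389 0.0793 F [-0.5  0.6 -0.3]
scene timber n 994 c [ 0.5545 -0.013 ] LxW [0.034 0.197] yaw 60.7 ends + [0.603 0.074] - [ 0.506 -0.1  ] visible ends [0.603 0.073] [ 0.506 -0.099] | rack frame c -0.1655 0.0216 dyaw -20.2
side timber n 228 c [ 0.5186 -0.0801] LxW [0.03  0.058] yaw 57.7 ends + [0.572 0.004] - [ 0.465 -0.165] visible ends [ 0.534 -0.056] [ 0.503 -0.104] | rack frame c -0.2374 0.0464 dyaw -23.2
```

apply_moves:
  commands:
    - [-0.005, 0.011, 0.004, 0, 1]
    - [-0.005, 0.011, 0.003, 0, 1]
    - [-0.003, 0.011, 0.001, 0, 1]

```text
clock: 6.43
position: [0.5199, -0.0907, 0.0185]
ee_rot: [0.707, 0.706, 0.026, 0.032]
ft_force: [-6.2, -0.6, 9.4]
grip_width: -0.0
```

```bash
python3 -c "
from t import *
tool();timber();timber('side')"
```

```text
t 6.43 tcp [ 0.5199 -0.0907  0.0185] x [ 0.001  1.    -0.009] rackframe -0.2477 0.0435 F [-6.2 -0.6  9.4]
scene timber n 1012 c [ 0.5655 -0.0161] LxW [0.034 0.197] yaw 76.0 ends + [0.59  0.081] - [ 0.541 -0.113] visible ends [0.589 0.079] [ 0.542 -0.112] | rack frame c -0.1668 0.0102 dyaw -4.9
side timber n 323 c [0.5719 0.0328] LxW [0.033 0.099] yaw 76.6 ends + [0.595 0.13 ] - [ 0.549 -0.065] visible ends [0.583 0.081] [ 0.56  -0.015] | rack frame c -0.1175 0.0117 dyaw -4.3
```

apply_moves:
  commands:
    - [-0.001, 0.008, 0, 0, 1]
    - [-0.002, 0.003, 0, 0, 1]

```text
clock: 6.7
position: [0.5341, -0.0933, 0.0207]
ee_rot: [0.707, 0.706, 0.027, 0.034]
ft_force: [0.0, 0.9, 0.6]
grip_width: -0.001
```

```bash
python3 -c "
from t import *
tool();timber()"
```

```text
t 6.7 tcp [ 0.5341 -0.0933  0.0207] x [ 0.001  1.    -0.01 ] rackframe -0.248 0.029 F [0.  0.9 0.6]
scene timber n 1048 c [ 0.5702 -0.016 ] LxW [0.034 0.197] yaw 82.6 ends + [0.583 0.083] - [ 0.557 -0.115] visible ends [0.583 0.082] [ 0.558 -0.114] | rack frame c -0.1659 0.0056 dyaw 1.7
```

apply_moves:
  commands:
    - [0, -0.02, 0, 0, 1]
    - [0, -0.01, -0.03, 2, 1]
    - [-0.02, 0, -0.04, 4, 1]
    - [-0.04, 0, -0.02, 3, 1]
    - [-0.04, 0.01, 0, 0, 1]

```text
clock: 7.17
position: [0.4932, -0.1865, 0.1099]
ee_rot: [0.757, 0.652, 0.029, 0.028]
ft_force: [2.2, -0.3, -0.4]
grip_width: -0.001
```

apply_moves:
  commands:
    - [-0.03, 0.01, 0, 0, 1]
    - [0, 0, 0, 0, 1]

```text
clock: 7.33
position: [0.4984, -0.2268, 0.1138]
ee_rot: [0.76, 0.649, 0.03, 0.032]
ft_force: [-1.5, -0.2, 0.7]
grip_width: -0.001
```

Run:
```python
from t import *
tool(); timber('scene','pics/s4.png'); timber('wrist','pics/w4.png')
P=pose('scene'); a=cv2.imread('pics/s4.png'); o1=topo(P,a,.036,.48,.68,-.14,.3,1800)
P=pose('wrist'); a=cv2.imread('pics/w4.png'); o2=topo(P,a,.036,.52,.68,-.14,.3,1800)
cv2.imwrite('pics/o4.png',np.vstack([o1,o2])[:600])
```

```text
t 7.33 tcp [ 0.4984 -0.2268  0.1138] x [0.156 0.988 0.004] rackframe -0.3855 0.0432 F [-1.5 -0.2  0.7]
scene timber n 1030 c [ 0.5701 -0.0162] LxW [0.034 0.197] yaw 82.6 ends + [0.583 0.083] - [ 0.557 -0.115] visible ends [0.583 0.082] [ 0.557 -0.114] | rack frame c -0.1662 0.0057 dyaw 1.7
wrist timber n 1491 c [ 0.5567 -0.1075] LxW [0.015 0.032] yaw -7.2 ends + [ 0.656 -0.12 ] - [ 0.458 -0.095] visible ends [ 0.572 -0.109] [ 0.541 -0.106] | rack frame c -0.2585 0.0045 dyaw -88.1
```

View pics/o4.png

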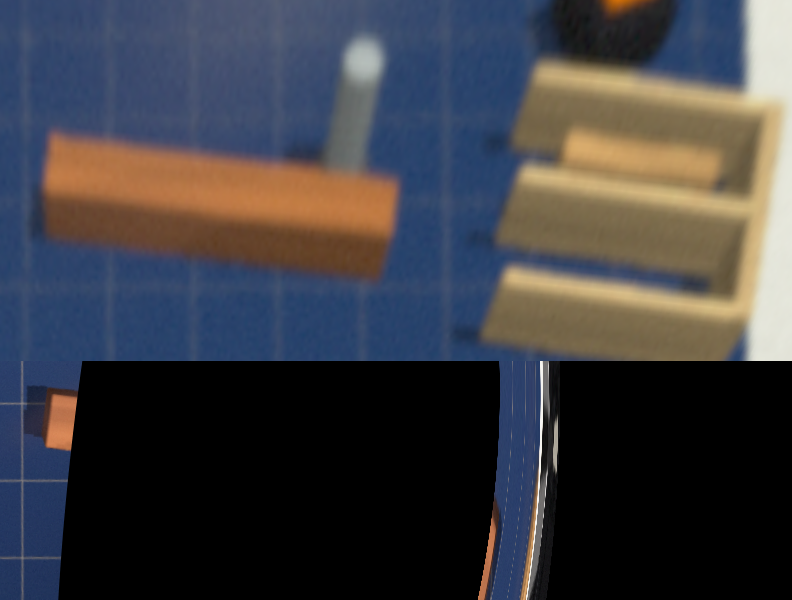

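apply_moves:
  commands:
    - [0.03, 0, -0.03, 0, 1]
    - [0.04, 0, -0.03, 0, 1]
    - [0.04, 0, 0, 0, 1]
    - [0.04, 0, 0, 0, 1]
    - [0.03, 0, 0, 0, 1]

```text
clock: 7.85
position: [0.5178, -0.0406, 0.1721]
ee_rot: [0.761, 0.648, 0.028, 0.028]
ft_force: [0.7, -0.5, -0.3]
grip_width: 0.003
```

apply_moves:
  commands:
    - [0, -0.005, 0, 0, 1]
    - [0, 0, 0, 0, 1]

```text
clock: 8.02
position: [0.5124, -0.0282, 0.1714]
ee_rot: [0.756, 0.653, 0.029, 0.027]
ft_force: [0.1, -1.8, -0.1]
grip_width: -0.002
```

Run:
```python
from t import *
tool(); timber('wrist','pics/w5.png')
P=pose('wrist'); a=cv2.imread('pics/w5.png'); o=topo(P,a,.036,.48,.68,-.14,.3,1800)
o2=topo(P,a,.026,.48,.68,-.14,.3,1800)
cv2.imwrite('pics/o5.png',np.vstack([o[:,:],o2[:240]]))
```

```text
t 8.02 tcp [ 0.5124 -0.0282  0.1714] x [0.144 0.989 0.008] rackframe -0.1872 0.0607 F [ 0.1 -1.8 -0.1]
wrist timber n 9462 c [ 0.5687 -0.016 ] LxW [0.032 0.2  ] yaw 82.5 ends + [0.582 0.083] - [ 0.556 -0.115] visible ends [0.582 0.083] [ 0.556 -0.115] | rack frame c -0.1662 0.0071 dyaw 1.6
```

View pics/o5.png

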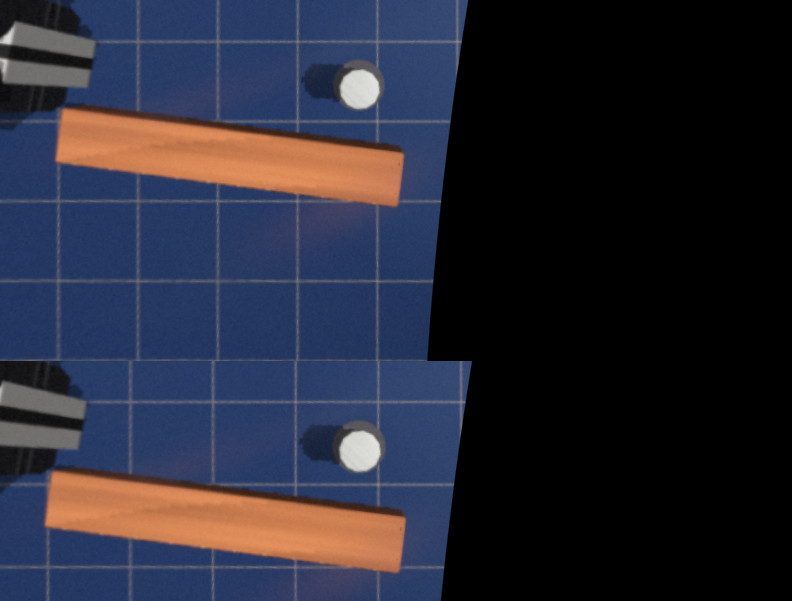

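apply_moves:
  commands:
    - [0.025, -0.004, 0.01, 1, 1]
    - [0.01, -0.002, 0.025, 0, 1]
    - [0, -0.002, 0.03, 0, 1]
    - [0, 0, 0.03, 0, 1]
    - [0, 0, 0.01, 0, 1]

```text
clock: 8.48
position: [0.5205, 0.0071, 0.0658]
ee_rot: [0.762, 0.646, 0.032, 0.029]
ft_force: [-0.2, -0.9, -0.7]
grip_width: -0.001
```

```bash
python3 -c "
from t import *
tool()"
```

```text
t 8.48 tcp [0.5205 0.0071 0.0658] x [0.164 0.986 0.011] rackframe -0.151 0.0583 F [-0.2 -0.9 -0.7]
```

Lateral 58 mm, clear of the timber's side (24 mm); go down and nudge.

apply_moves:
  commands:
    - [0, 0, 0.02, 0, 1]
    - [0, 0, 0.02, 0, 1]
    - [0, 0, 0.012, 0, 1]
    - [0, 0, 0, 0, 1]

```text
clock: 8.82
position: [0.5235, 0.0035, 0.0102]
ee_rot: [0.764, 0.644, 0.029, 0.028]
ft_force: [-1.7, -0.2, -0.5]
grip_width: -0.001
```

apply_moves:
  commands:
    - [0, 0.009, 0, 0, 1]
    - [0, 0.008, 0, 0, 1]
    - [0, 0, 0, 0, 1]

```text
clock: 9.07
position: [0.5424, -0.0013, 0.0138]
ee_rot: [0.764, 0.644, 0.029, 0.028]
ft_force: [0.3, 0.6, 0.7]
grip_width: -0.0
```

```bash
python3 -c "
from t import *
tool(); timber()"
```

```text
t 9.07 tcp [ 0.5424 -0.0013  0.0138] x [0.17  0.985 0.009] rackframe -0.1558 0.0354 F [0.3 0.6 0.7]
scene timber n 1065 c [ 0.5709 -0.0174] LxW [0.035 0.199] yaw 82.2 ends + [0.584 0.082] - [ 0.557 -0.116] visible ends [0.584 0.081] [ 0.557 -0.116] | rack frame c -0.1672 0.0048 dyaw 1.3
```

apply_moves:
  commands:
    - [0.012, -0.003, 0, 0, 1]
    - [0, 0.006, 0, 0, 1]
    - [0, 0.006, 0, 0, 1]
    - [0, 0, 0, 0, 1]

```text
clock: 9.45
position: [0.5558, 0.0084, 0.0178]
ee_rot: [0.765, 0.643, 0.031, 0.03]
ft_force: [-0.2, 0.5, 0.3]
grip_width: -0.0
```

```bash
python3 -c "
from t import *
tool(); timber()"
```

```text
t 9.45 tcp [0.5558 0.0084 0.0178] x [0.171 0.985 0.009] rackframe -0.1442 0.0237 F [-0.2  0.5  0.3]
scene timber n 1046 c [ 0.5784 -0.0196] LxW [0.038 0.198] yaw 79.2 ends + [0.597 0.079] - [ 0.56  -0.118] visible ends [0.597 0.078] [ 0.56  -0.117] | rack frame c -0.1682 -0.003 dyaw -1.7
```

apply_moves:
  commands:
    - [0, -0.015, 0, 0, 1]
    - [0, -0.005, -0.03, 0, 1]
    - [-0.02, 0, -0.04, 0, 1]
    - [-0.04, 0, -0.03, 0, 1]
    - [-0.04, 0, 0, 0, 1]

```text
clock: 9.92
position: [0.5106, -0.0776, 0.1138]
ee_rot: [0.761, 0.648, 0.031, 0.028]
ft_force: [1.6, -0.3, -0.2]
grip_width: -0.001
```

apply_moves:
  commands:
    - [-0.03, 0, 0, 0, 1]
    - [-0.01, 0, 0, 0, 1]
    - [0, 0, 0, 0, 1]

```text
clock: 10.17
position: [0.5028, -0.1286, 0.1173]
ee_rot: [0.764, 0.644, 0.032, 0.031]
ft_force: [-0.8, 0.3, 0.6]
grip_width: -0.001
```

```bash
python3 -c "
from t import *
tool(); timber(); timber('wrist')"
```

```text
t 10.17 tcp [ 0.5028 -0.1286  0.1173] x [0.169 0.986 0.008] rackframe -0.2878 0.0544 F [-0.8  0.3  0.6]
scene timber n 1052 c [ 0.5809 -0.0194] LxW [0.032 0.197] yaw 79.8 ends + [0.599 0.079] - [ 0.563 -0.118] visible ends [0.598 0.077] [ 0.563 -0.116] | rack frame c -0.1677 -0.0054 dyaw -1.1
wrist timber n 9136 c [ 0.5709 -0.0607] LxW [0.032 0.114] yaw 79.4 ends + [0.589 0.038] - [ 0.553 -0.159] visible ends [ 0.581 -0.005] [ 0.56  -0.117] | rack frame c -0.21 -0.0021 dyaw -1.5
```

apply_moves:
  commands:
    - [-0.012, 0.02, 0, -2, 1]
    - [-0.008, 0.02, 0, 0, 1]
    - [0, 0.008, 0.02, 0, 1]
    - [0, 0, 0.025, 0, 1]
    - [0, 0, 0.02, 0, 1]

```text
clock: 10.68
position: [0.5602, -0.1451, 0.058]
ee_rot: [0.748, 0.662, 0.035, 0.033]
ft_force: [0.1, 0.8, -0.0]
grip_width: 0.001
```

```bash
python3 -c "
from t import *
tool(); timber('wrist')"
```

```text
t 10.68 tcp [ 0.5602 -0.1451  0.058 ] x [0.12  0.993 0.008] rackframe -0.295 -0.0049 F [ 0.1  0.8 -0. ]
wrist timber n 8389 c [ 0.5694 -0.0711] LxW [0.032 0.093] yaw 79.4 ends + [0.588 0.027] - [ 0.551 -0.169] visible ends [ 0.578 -0.025] [ 0.561 -0.117] | rack frame c -0.2205 -0.0023 dyaw -1.5
```

apply_moves:
  commands:
    - [0, -0.002, 0.02, 0, 1]
    - [0, -0.001, 0.02, 0, 1]
    - [0, 0, 0.004, 0, 1]
    - [0, 0, 0, 0, 1]

```text
clock: 11.07
position: [0.5595, -0.1363, 0.0071]
ee_rot: [0.745, 0.666, 0.033, 0.028]
ft_force: [-0.1, 0.4, -0.7]
grip_width: -0.004
```

```bash
python3 -c "
from t import *
tool()"
```

```text
t 11.07 tcp [ 0.5595 -0.1363  0.0071] x [0.111 0.994 0.012] rackframe -0.2864 -0.0028 F [-0.1  0.4 -0.7]
```

apply_moves:
  commands:
    - [-0.006, 0.005, -0.004, 0, 1]
    - [0.01, 0.0005, 0, 0, 1]
    - [0.012, 0.0005, 0, 0, 1]
    - [0.012, 0.0005, 0, 0, 1]
    - [0, 0, 0, 0, 1]

```text
clock: 11.48
position: [0.5725, -0.1063, 0.0183]
ee_rot: [0.745, 0.666, 0.035, 0.03]
ft_force: [-0.5, 1.2, 0.3]
grip_width: 0.002
```

```bash
python3 -c "
from t import *
tool(); timber(); timber('wrist')"
```

```text
t 11.48 tcp [ 0.5725 -0.1063  0.0183] x [0.11  0.994 0.013] rackframe -0.2547 -0.0109 F [-0.5  1.2  0.3]
scene timber n 1064 c [0.584 0.005] LxW [0.034 0.198] yaw 81.6 ends + [0.599 0.104] - [ 0.569 -0.094] visible ends [0.598 0.103] [ 0.569 -0.093] | rack frame c -0.1431 -0.0047 dyaw 0.7
wrist timber n 22369 c [ 0.5743 -0.0443] LxW [0.032 0.099] yaw 81.1 ends + [0.59  0.054] - [ 0.559 -0.143] visible ends [0.582 0.005] [ 0.567 -0.093] | rack frame c -0.1933 -0.0029 dyaw 0.2
```

apply_moves:
  commands:
    - [0, -0.004, 0.004, 1.5, 1]
    - [0.012, 0, 0.003, 0.5, 1]
    - [0.012, 0, 0.001, 0, 1]
    - [0.012, 0, 0, 0, 1]
    - [0, 0, 0, 0, 1]

```text
clock: 12.0
position: [0.5731, -0.077, 0.0105]
ee_rot: [0.761, 0.647, 0.035, 0.031]
ft_force: [0.3, 0.2, -0.7]
grip_width: -0.0
```

```bash
python3 -c "
from t import *
tool(); timber(); timber('wrist')"
```

```text
t 12.0 tcp [ 0.5731 -0.077   0.0105] x [0.161 0.987 0.013] rackframe -0.2257 -0.0069 F [ 0.3  0.2 -0.7]
scene timber n 1073 c [0.5886 0.0348] LxW [0.034 0.198] yaw 81.6 ends + [0.603 0.134] - [ 0.574 -0.064] visible ends [0.603 0.133] [ 0.574 -0.063] | rack frame c -0.1129 -0.0045 dyaw 0.7
wrist timber n 24451 c [ 0.5785 -0.0178] LxW [0.032 0.098] yaw 81.4 ends + [0.593 0.081] - [ 0.564 -0.117] visible ends [0.586 0.031] [ 0.571 -0.066] | rack frame c -0.1664 -0.0028 dyaw 0.5
```

apply_moves:
  commands:
    - [0.012, 0, 0, 0, 1]
    - [0.015, 0, 0, 0, 1]
    - [0.015, 0, 0, 0, 1]
    - [0.012, 0, 0, 0, 1]
    - [0, 0, 0, 0, 1]

```text
clock: 12.52
position: [0.5803, -0.0335, 0.0105]
ee_rot: [0.765, 0.642, 0.032, 0.032]
ft_force: [-0.5, 0.3, 0.0]
grip_width: -0.001
```

```bash
python3 -c "
from t import *
tool(); timber(); timber('wrist')"
```

```text
t 12.52 tcp [ 0.5803 -0.0335  0.0105] x [0.174 0.985 0.008] rackframe -0.1816 -0.0071 F [-0.5  0.3  0. ]
scene timber n 1053 c [0.5992 0.078 ] LxW [0.042 0.198] yaw 82.2 ends + [0.613 0.177] - [ 0.586 -0.021] visible ends [0.613 0.176] [ 0.586 -0.02 ] | rack frame c -0.0685 -0.0081 dyaw 1.3
wrist timber n 23036 c [0.5858 0.0257] LxW [0.032 0.099] yaw 81.2 ends + [0.601 0.125] - [ 0.57  -0.073] visible ends [0.593 0.075] [ 0.578 -0.023] | rack frame c -0.1223 -0.0031 dyaw 0.3
```

apply_moves:
  commands:
    - [0.015, 0, 0, -0.5, 1]
    - [0.018, 0, 0, -0.5, 1]
    - [0.018, 0, 0, 0, 1]
    - [0.012, 0, 0, 0, 1]
    - [0, 0, 0, 0, 1]

```text
clock: 13.03
position: [0.5904, 0.0218, 0.0105]
ee_rot: [0.763, 0.645, 0.03, 0.034]
ft_force: [0.5, 0.2, 0.0]
grip_width: -0.001
```

```bash
python3 -c "
from t import *
tool(); timber(); timber('wrist','pics/w6.png')"
```

```text
t 13.03 tcp [0.5904 0.0218 0.0105] x [0.167 0.986 0.002] rackframe -0.1255 -0.0083 F [0.5 0.2 0. ]
scene timber n 973 c [0.6077 0.132 ] LxW [0.039 0.199] yaw 82.0 ends + [0.622 0.231] - [0.594 0.033] visible ends [0.622 0.23 ] [0.594 0.034] | rack frame c -0.014 -0.008 dyaw 1.1
wrist timber n 25102 c [0.5957 0.0811] LxW [0.032 0.099] yaw 81.3 ends + [0.611 0.18 ] - [ 0.58  -0.018] visible ends [0.603 0.13 ] [0.588 0.032] | rack frame c -0.0661 -0.0042 dyaw 0.4
```

apply_moves:
  commands:
    - [0.012, 0, 0, 0, 1]
    - [0.015, 0, 0, 0, 1]
    - [0.01, 0, 0, 0, 1]
    - [0.006, 0, 0, 0, 1]
    - [0, 0, 0, 0, 1]

```text
clock: 13.55
position: [0.5977, 0.0591, 0.0103]
ee_rot: [0.766, 0.641, 0.029, 0.035]
ft_force: [0.7, 0.8, 0.0]
grip_width: -0.002
```

```bash
python3 -c "
from t import *
tool(); timber('wrist')"
```

```text
t 13.55 tcp [0.5977 0.0591 0.0103] x [ 0.176  0.984 -0.001] rackframe -0.0874 -0.0097 F [0.7 0.8 0. ]
wrist timber n 25522 c [0.6026 0.1198] LxW [0.032 0.099] yaw 81.0 ends + [0.618 0.219] - [0.587 0.021] visible ends [0.61  0.169] [0.595 0.071] | rack frame c -0.0267 -0.0049 dyaw 0.1
```

apply_moves:
  commands:
    - [0.004, 0, 0, 0, 1]
    - [0.004, 0, 0, 0, 1]
    - [0.003, 0, 0, 0, 1]

```text
clock: 13.85
position: [0.5985, 0.0625, 0.0101]
ee_rot: [0.768, 0.639, 0.025, 0.037]
ft_force: [-5.7, -9.1, 8.7]
grip_width: 0.002
```

apply_moves:
  commands:
    - [0.003, 0, 0, 0, 1]
    - [0.003, 0, 0, 0, 1]

```text
clock: 14.02
position: [0.5985, 0.0623, 0.0101]
ee_rot: [0.77, 0.637, 0.022, 0.038]
ft_force: [-4.4, -7.6, 5.6]
grip_width: -0.002
```

```bash
python3 -c "
from t import *
tool(); timber('wrist')"
```

```text
t 14.02 tcp [0.5985 0.0623 0.0101] x [ 0.187  0.982 -0.015] rackframe -0.0842 -0.0099 F [-4.4 -7.6  5.6]
wrist timber n 25925 c [0.6033 0.1218] LxW [0.032 0.102] yaw 81.4 ends + [0.618 0.221] - [0.588 0.023] visible ends [0.611 0.172] [0.596 0.071] | rack frame c -0.0247 -0.0053 dyaw 0.5
```

apply_moves:
  commands:
    - [0.008, 0, -0.002, 0, 1]
    - [0.008, 0, 0, 0, 1]

```text
clock: 14.23
position: [0.5983, 0.0624, 0.0101]
ee_rot: [0.773, 0.633, 0.013, 0.042]
ft_force: [-8.3, -21.1, 14.7]
grip_width: 0.001
```

```bash
python3 -c "
from t import *
tool(); timber('wrist','pics/w7.png'); timber('scene','pics/s7.png')
a=cv2.imread('pics/w7.png'); b=cv2.imread('pics/s7.png')
cv2.imwrite('pics/c7.png',np.hstack([cv2.resize(a,(400,300)),cv2.resize(b[150:300,250:450],(400,300))]))"
```

```text
t 14.23 tcp [0.5983 0.0624 0.0101] x [ 0.199  0.979 -0.033] rackframe -0.0841 -0.0097 F [ -8.3 -21.1  14.7]
wrist timber n 26220 c [0.6031 0.122 ] LxW [0.032 0.102] yaw 81.2 ends + [0.618 0.221] - [0.588 0.023] visible ends [0.611 0.173] [0.595 0.071] | rack frame c -0.0245 -0.0051 dyaw 0.3
scene timber n 893 c [0.6101 0.1736] LxW [0.034 0.201] yaw 84.6 ends + [0.62  0.273] - [0.601 0.074] visible ends [0.62  0.274] [0.601 0.074] | rack frame c 0.0276 -0.0038 dyaw 3.6
```

View pics/c7.png

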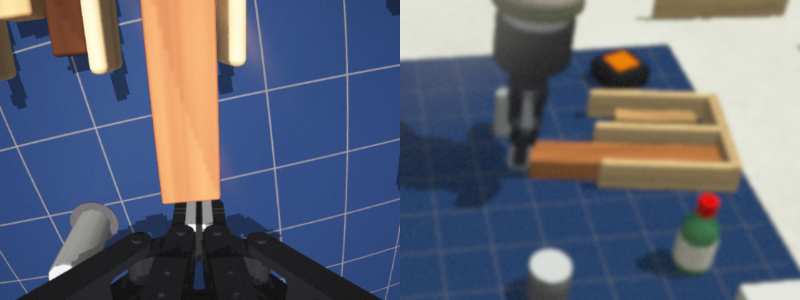

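apply_moves:
  commands:
    - [-0.01, 0, 0, 0, 1]
    - [-0.025, 0, 0, 0, 1]
    - [-0.02, 0, -0.02, 0, 1]
    - [0, 0, -0.04, 0, 1]
    - [0, 0, -0.04, 0, 1]

```text
clock: 14.75
position: [0.5733, 0.0052, 0.1053]
ee_rot: [0.775, 0.631, 0.004, 0.038]
ft_force: [1.5, 1.4, 0.6]
grip_width: 0.002
```

apply_moves:
  commands:
    - [0, 0, -0.04, 0, 1]
    - [0.03, 0, -0.04, 0, 1]
    - [0.04, 0, -0.04, 0, 1]
    - [0.04, 0, 0, 0, 1]
    - [0.04, 0, 0, 0, 1]

```text
clock: 15.17
position: [0.5994, 0.1348, 0.2192]
ee_rot: [0.782, 0.621, 0.01, 0.043]
ft_force: [0.4, 0.9, -1.1]
grip_width: 0.001
```

apply_moves:
  commands:
    - [0.04, 0, 0, 0, 1]
    - [0, 0, 0, 0, 1]

```text
clock: 15.33
position: [0.6087, 0.1843, 0.2194]
ee_rot: [0.78, 0.624, 0.013, 0.041]
ft_force: [-0.9, 1.0, -0.3]
grip_width: 0.002
```

Run:
```python
from t import *
tool(); timber('wrist','pics/w8.png'); timber('scene','pics/s8.png')
for n in ['post','glue','tin','tape','sander','driver']:
    print(n,[(round(r['conf'],2),onplane(pose('scene'),r['xy'],0)[0].round(3).tolist()) for r in nets.place_of('scene',n)[:1]])
```

```text
t 15.33 tcp [0.6087 0.1843 0.2194] x [ 0.22   0.975 -0.032] rackframe 0.0379 -0.0007 F [-0.9  1.  -0.3]
wrist timber n 6753 c [0.6111 0.1742] LxW [0.032 0.198] yaw 81.4 ends + [0.626 0.273] - [0.596 0.075] visible ends [0.626 0.272] [0.596 0.076] | rack frame c 0.0283 -0.0046 dyaw 0.5
scene timber n 889 c [0.6103 0.1733] LxW [0.033 0.2  ] yaw 84.0 ends + [0.621 0.273] - [0.6   0.074] visible ends [0.621 0.273] [0.6   0.074] | rack frame c 0.0273 -0.0041 dyaw 3.1
post [(0.6, [0.532, 0.049, 0.0])]
glue [(0.93, [0.739, 0.197, 0.0])]
tin [(0.97, [0.758, 0.054, 0.0])]
tape [(0.64, [0.447, 0.219, 0.0])]
sander [(0.83, [0.479, -0.233, 0.0])]
driver [(0.97, [0.641, -0.275, 0.0])]
```

View pics/w8.png

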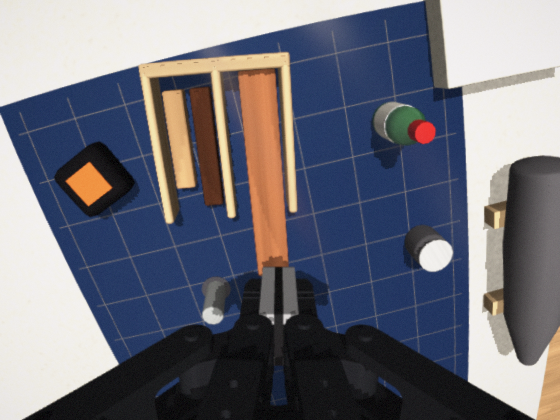

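Run:
```python
from t import *
P=pose('wrist'); print(P[2].round(3)); a=cv2.imread('pics/w8.png')
o=topo(P,a,.036,.56,.68,.2,.31,5000); o2=topo(P,a,.026,.56,.68,.2,.31,5000)
cv2.imwrite('pics/o8.png',cv2.resize(np.hstack([o,o2]),(800,436)))
```

```text
[0.62  0.263 0.358]
```

View pics/o8.png

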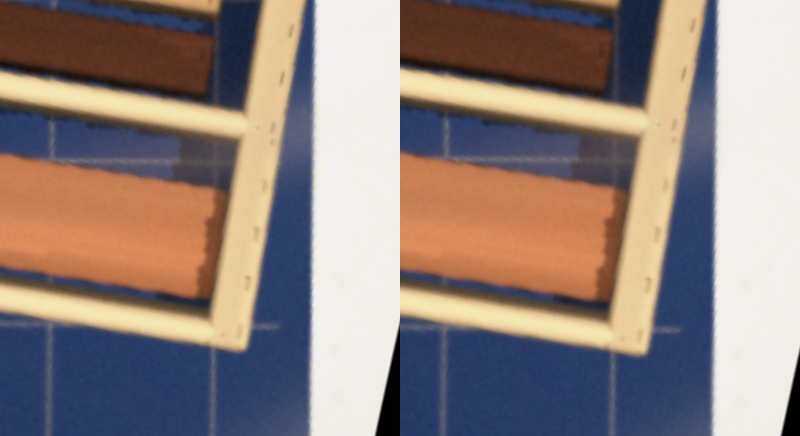

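apply_moves:
  commands:
    - [-0.03, 0, -0.03, 0, 1]
    - [-0.03, 0, -0.03, 0, 1]
    - [-0.03, 0, -0.02, 0, 1]
    - [0, 0, 0, 0, 1]
    - [0, 0, 0, 0, 1]

```text
clock: 16.15
position: [0.5811, 0.0852, 0.3033]
ee_rot: [0.784, 0.619, 0.01, 0.043]
ft_force: [-0.0, 0.6, -0.6]
grip_width: 0.001
```

Run:
```python
from t import *
tool(); timber('wrist'); print(np.abs(manip.get_obs()['joint_velocities']).max()); print(workorder.hand_in())
```

```text
t 16.15 tcp [0.5811 0.0852 0.3033] x [ 0.234  0.971 -0.038] rackframe -0.0643 0.0109 F [-0.   0.6 -0.6]
wrist timber n 4612 c [0.6085 0.1563] LxW [0.032 0.165] yaw 81.3 ends + [0.624 0.255] - [0.593 0.057] visible ends [0.621 0.238] [0.596 0.075] | rack frame c 0.0102 -0.0049 dyaw 0.4
0.023465677174627594
the job is handed in; nothing more can be done
None
```

The timber is home in the empty bay of the plywood rack on the mat (the smaller of the two plywood racks), and I handed the job in at about 16 s on the robot clock.

I turned it by pushing the +x end, then the other end, with the fingers shut. A small sideways nudge lined it up with the bay, and I pushed it lengthwise until it stopped against the end wall. It was only ever pushed, never gripped or lifted.

- **Seating:** at the end the timber would not move under about 21 N of push. The close-up from above shows its end meeting the wall with no visible gap.
- **Position:** the wrist camera put its centre at x = 28 mm in the rack frame (home is 30 mm) and 5 mm off the bay's centre line, turned 0.5°. The 2 mm shortfall is within the calibration error.
- **Camera disagreement:** the scene camera read the turn as about 3°. The rack wall hid part of the timber from that camera, so I trusted the wrist camera.
- **Last look before hand-in:** the final wrist reading saw only 165 mm of the timber's length, so its centre figure doesn't count. The visible outer end had not moved.
- **Other objects:** the glue, tin, tape, sander, driver and post were re-found within about 11 mm of their first readings. That is the detector's own scatter, and I saw no contact with any of them. I did not measure the two short woods again, but they looked undisturbed in the picture.
- **Tool tilt:** it leaned to about 5° during the moves, with no ill effect.
- **Arm:** it stopped about 0.30 m above the bench, touching nothing.

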